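# Hang the lifting eye on the drop-flap peg

## Task

Hang the green lifting eye on the steel peg of the blue stand: slip its ring over the peg's tip and on past the yellow gravity flap, so that the ring pushes the flap up and the flap drops shut again behind it. Leave the eye hanging freely on the peg, and leave the orange lifting eye standing where it is.

Things in the scene. Friction and masses are not known exactly. Their poses are not given: they have to be found in the camera images.
- green_eye_grip (a point): Centre of the grip tab (14 mm thick in x, 36 wide in y, 42 high) on the crown of the loose green lifting eye, 0.3 to 0.55 kg, standing on a 60 mm steel foot disc. Round-bar ring, inside 63, outside 85 mm, bar 11. Point is 126 mm above the foot's underside, 60 above the ring's centre, 28.5 above the ring's inside top. z up, x = hole axis, y in the ring's plane; a half turn about z is the same.
- orange_eye_grip (a point): Same point on the orange lifting eye, a bystander of the same shape and size; it stands upright on its foot.
- peg_stand: Fixed stand, grey base 200 x 130 mm, 12 thick; origin at table height. z up. Level steel peg, 16 mm diameter, along x at y = 0, centre at z = 190 mm (top 198); free tip at x = -70 mm, pointing to -x; root at the blue post, face at x = +85 mm, post top level with the peg's top. Yellow flap, 56 long, 24 wide, 5 thick, hangs inside the ring's path from a hinge under the peg at x = -55, z = 178 mm.
- flap (a joint): Angle of the gravity flap (rad): 0 = hanging straight down, shut at its stop; up to 1.4 as its lower end swings up towards the post. The ring's lower bow, moved along the peg towards the post, pushes it up (under 1 N); once the ring's plane is past the stand's x = 0 the flap drops by its weight. It cannot swing outwards past 0, so it stops the ring coming off.
There are look-alikes about, which are no part of the job. What is shaped like the part that bears orange_eye_grip but purple or red is not meant. Of the things shaped like the part that bears green_eye_grip, the green one is meant.

How it is judged:
By the outcome, as a careful person would: the job done as asked, in the order asked, and still so for the second after the job is handed in, with the robot touching nothing.
It also fails if it takes over 48 s, if anything falls off the work surface, if the arm or the gripper's body presses on something with over 40 N, if the wrist force passes 120 N, or if a joint passes its speed limit or range.

## Robot

A 6-joint arm with a two-finger parallel gripper is mounted at the origin on the work surface. World frame = base frame: x ahead of the robot, y to its left, z up, the work surface at z = 0. Lengths are in mm, angles in rad, forces in N, time in s.
With the tool pointing down it reaches from about 275 to 1000 mm from the base axis. Payload 8.4 kg.
Tool frame: the origin (TCP) lies between the finger pads; the fingertips stand r.tips_ahead ahead of it and the grasp point (between the pads) lies 6 mm ahead of it (r.tips_ahead is the distance from the TCP to the fingertips, in mm); z points along the fingers, y is the line along which they close (so a half turn about z gives the same grasp; the last joint's range is limited). The gripper opens to 85 mm and grips with 20 to 120 N. Pads are 22 mm wide; open, the fingers measure 114 mm over their backs; the gripper's body (76 mm by 85 mm) begins 54 mm behind the grasp point. The pads swing forward as they close: fully open they stand 13 mm farther back than shut.
Start: joints at [-1.219, 0.353, 1.633, -0, 1.155, -0.002], TCP at [216.539, -586.292, 256.281] pointing down, gripper open.
Joint ranges: [-2.63, 2.63], [-0.92, 2.1], [0.06, 2.66], [-1.3, 4.44], [0, 2.69], [-3.02, 3.02]. Speed limits (rad/s): [2.22, 2.22, 2.79, 3.14, 3.14, 3.14].

## Interface

Orientations are given as [roll, pitch, yaw] about the fixed x, y, z axes, in that order (R = Rz(yaw) Ry(pitch) Rx(roll)).
In Python, from rig import r gives the robot as it stands.
- The arm moves only by the tool carry_out, never from a script. Its arguments are lists of equal length, an entry for each row: "delta_pos": the shift along the tool's x, y, z in m, a list of three; "rot": the turn, a rotation vector about the tool's x, y, z in degrees, a list of three. A call has 1 to 8 rows; each row is the pose to reach, as a shift and turn from the pose commanded when the call began, along the tool's axes at that moment; what a row does not reach only later rows make up. A row lasts 1/8 s, in which the tool goes at most 62.5 mm and 10.7 degrees, less where a joint would pass 70% of its speed; a pose out of reach is approached as far as the arm can. A call with a gripper value outside its range is refused whole. "claw" is the finger opening in m, from 0 to 0.0854, set as the call begins (left out, the last holds). The fingers move at their own pace and stop on an object; "grip_force" is the grip in N (left out, the last holds). Time passes only in rows, so rows that repeat a pose let the fingers close. It gives the time, the measured TCP pose, the force, the opening and the grip force at its end, in the units of the state.
- r.sense(): the state, without advancing time (a new reading comes with each control period).
- r.grab_frame(name): name is "scene" or "top" or "wrist"; returns the picture (420x560x3 uint8, blue, green, red); there is no depth.
- r.camera_info(name): a dict with "fx", "fy", "cx", "cy" (pixels), "pose" (4x4, takes a point from camera to world coordinates); the wrist camera has in their place "hand_eye" (4x4, takes a point from camera to tool coordinates, whose origin is the TCP and whose axes are the flange's). Camera axes: x right, y down, z forward; pixel columns grow to the right and rows downward; lengths in mm; the calibration is good to about 2 mm. A picture is of the moment at which its call begins: read the wrist's pose just before it. camera_info takes no time and is no camera call.
- r.sign_off(): hands the job in; it is judged then, once.
Trained networks look in the newest picture that a camera, given by its name, has taken for a name from the list of things; names that differ only in an ending like _2 or _b are one class to them, and where a whole thing is asked for, a point or a joint stands for the part that bears it (a point fixed in the world has none). Each returns a list of dicts, best first, with "p" (0 to 1); they miss things now and then, are a little off and sometimes report something else, mostly with a low value. They report only what shows in the picture. A call takes as long as a camera call. They do not tell look-alikes from the thing itself.
- r.recognise(thing, camera): "box" ([left, top, right, bottom] in pixels, round what is visible of it).
- r.cut_out(thing, camera): "mask" (420x560 bool, what is visible of it) and "box" ([left, top, right, bottom] in pixels, round what is visible of it).
The state is a dict: "clock": time; "qpos": joint angles; "qvel": joint speeds; "joint_efforts": joint torques, N m; "eef_pos": TCP position; "tcp_rot": TCP orientation; "contact_force": force on the tool from outside, world axes, zero at the start; "wrist_torque": the same for the moment, N m; "opening": opening from 0.0 (shut) to 1.0 (fully open); "grasp_force": force on a finger pad.
Only numpy, scipy, OpenCV 4.12 (cv2) and the standard library are available. Lean on these libraries where they do the work, as an engineer would, in place of code of your own. Each camera call takes 0.05 s, during which the arm holds its last target. There are 200 camera calls.

## Working session

There is one attempt and no reset: what is moved stays moved. The work goes in short steps, Python scripts to look and compute and a tool call to move; the robot and the scene stay as the last step left them, time stands still between calls to the robot, and variables do not carry over. Pictures are saved under pics/ and viewed, at most 10 in all, crops included, and the job is handed in when it is done.

Besides the shell and the picture viewer there is one more tool, called after "Request:" by a JSON object that holds its "op" and its "data", one argument or row to a line. carry_out: Moves the arm, as the interface text tells. Its arguments: {"type":"object","properties":{"delta_pos":{"type":"array","items":{"type":"array","items":{"type":"number"}}},"rot":{"type":"array","items":{"type":"array","items":{"type":"number"}}},"claw":{"type":"number"},"grip_force":{"type":"number"}},"required":["delta_pos","rot"]}

```bash
mkdir -p pics; ls; python3 - <<'E'
from rig import r
import cv2,numpy as np
a=r.grab_frame("scene");b=r.grab_frame("top")
cv2.imwrite("pics/s.png",a);cv2.imwrite("pics/t.png",b)
for c in("scene","top"):
  i=r.camera_info(c);print(i["fx"],i["cx"],i["cy"],np.round(i["pose"],3).tolist())
  for t in("green_eye_grip","orange_eye_grip","peg_stand","flap"):
    print(c,t,[(np.round(d["box"]).tolist(),round(d["p"],2)) for d in r.recognise(t,c)])
i=r.camera_info("wrist");print(i);print(r.tips_ahead,r.sense())
E
```

```text
pics
486.5317320327061 277.6553566466854 201.60421155241008 [[-0.321, 0.798, -0.51, 1122.296], [0.947, 0.262, -0.187, 209.68], [-0.016, -0.543, -0.84, 1079.164], [0.0, 0.0, 0.0, 1.0]]
scene green_eye_grip [([152.0, 144.0, 180.0, 190.0], 0.78), ([194.0, 142.0, 224.0, 190.0], 0.71)]
scene orange_eye_grip [([278.0, 186.0, 302.0, 232.0], 0.94), ([173.0, 184.0, 205.0, 226.0], 0.85), ([228.0, 190.0, 253.0, 231.0], 0.79)]
scene peg_stand [([325.0, 188.0, 396.0, 312.0], 0.74)]
scene flap [([356.0, 257.0, 364.0, 271.0], 0.43)]
396.8239003134437 281.12815465260957 204.74571924447355 [[-0.005, -0.988, 0.153, 437.761], [-1.0, 0.004, -0.009, -18.913], [0.009, -0.153, -0.988, 911.094], [0.0, 0.0, 0.0, 1.0]]
top green_eye_grip [([353.0, 246.0, 397.0, 273.0], 0.72), ([403.0, 218.0, 446.0, 258.0], 0.55)]
top orange_eye_grip [([296.0, 195.0, 333.0, 228.0], 0.78), ([351.0, 192.0, 390.0, 214.0], 0.75), ([248.0, 220.0, 277.0, 244.0], 0.72)]
top peg_stand [([128.0, 144.0, 206.0, 248.0], 0.55)]
top flap [([157.0, 160.0, 163.0, 165.0], 0.42)]
{'fx': 328.8711102521113, 'fy': 328.8711102521113, 'cx': 277.9315
[... 390 characters left out ...]
}
25.0 {'clock': 0.5, 'qpos': array([-1.21936817e+00,  3.53031129e-01,  1.63342716e+00,  6.72817871e-06,
        1.15520372e+00, -2.38708499e-03]), 'qvel': array([-0.00075999,  0.00028667,  0.00083924,  0.00079402,  0.00039406,
       -0.00076927]), 'joint_efforts': array([-4.47672810e-04, -6.04699230e+01, -3.42181885e+01, -6.63449583e-06,
        2.24122574e-03,  2.12927728e-05]), 'eef_pos': array([ 216.55364341, -586.26812294,  256.24987363]), 'tcp_rot': array([-3.14152332e+00, -6.32079090e-06,  3.53812529e-01]), 'contact_force': array([ 0.34699754,  0.67983019, -0.59737576]), 'wrist_torque': array([-0.00949053, -0.0109159 ,  0.03259828]), 'grasp_force': 0.0, 'opening': 0.9988443504126747}
```

View pics/s.png

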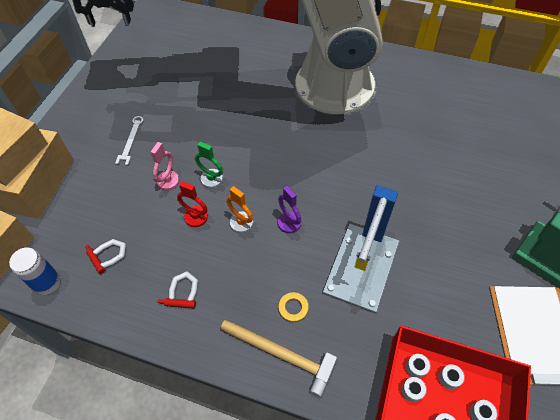

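View pics/t.png

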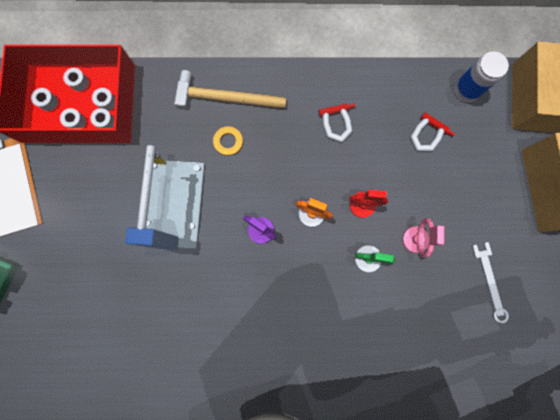

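The scene view shows the green eye at about (208,163), orange at (239,208), and the stand at (360,250). In the top view they are at (375,258), (313,210) and (165,195). The peg tip points away from the robot, at top-view pixel (150,148). I'll enlarge these for measurement.

```bash
python3 - <<'E'
import cv2,numpy as np
s=cv2.imread("pics/s.png");t=cv2.imread("pics/t.png")
def c(im,x,y,w,h,W,H): return cv2.resize(im[y:y+h,x:x+w],(W,H),interpolation=cv2.INTER_CUBIC)
A=c(s,315,180,100,140,400,560); B=c(t,115,135,100,140,400,560)
cv2.imwrite("pics/m.png",np.hstack([A,B]))
E
```

```text
(no output)
```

View pics/m.png

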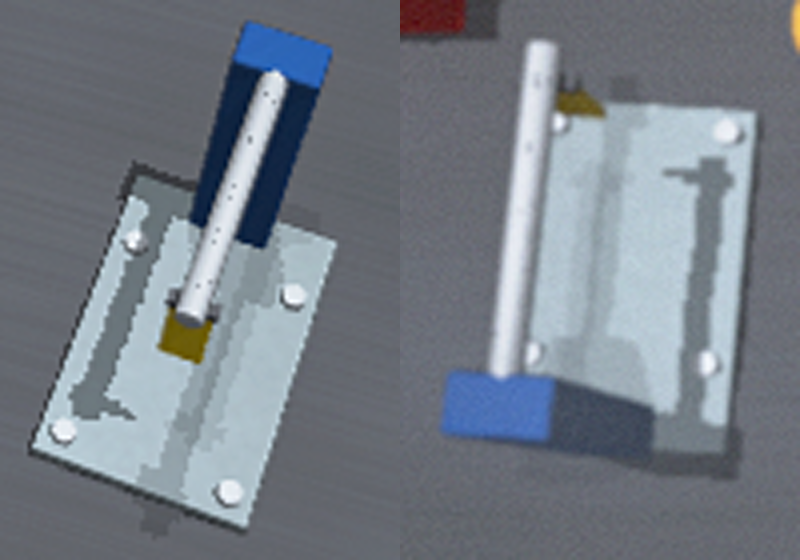

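The left crop (scene) shows the peg tip face at scene pixel (362.5,260) and the near base corners at (323,292) and (376.5,311). In the right crop (top) the tip is at (150,146) and the peg root at (141,229). Next I'll fit the poses.

```bash
cat > h.py <<'E'
import cv2,numpy as np
from scipy.optimize import least_squares,minimize
from rig import r
def proj(P,T,i):
    q=(np.asarray(P)-T[:3,3])@T[:3,:3]
    return np.c_[i["fx"]*q[:,0]/q[:,2]+i["cx"],i["fy"]*q[:,1]/q[:,2]+i["cy"]]
def place(p,P):
    c,s=np.cos(p[2]),np.sin(p[2]);P=np.asarray(P,float)
    return np.c_[c*P[:,0]-s*P[:,1]+p[0],s*P[:,0]+c*P[:,1]+p[1],P[:,2]]
def eye():  # foot-origin surface points: ring + tab
    u,v=np.meshgrid(np.arange(0,6.283,.04),np.arange(0,6.283,.4));u=u.ravel();v=v.ravel()
    R=37+5.5*np.cos(v);ring=np.c_[5.5*np.sin(v),R*np.cos(u),66+R*np.sin(u)]
    g=np.array(np.meshgrid(np.linspace(-7,7,6),np.linspace(-18,18,14),np.linspace(105,147,16))).reshape(3,-1).T
    return np.r_[ring,g]
EYE=eye()
def sil(p,T,i,off,k,shape):
    m=np.zeros(shape,np.uint8);uv=((proj(place(p,EYE),T,i)-off)*k).round().astype(int)
    ok=(uv>=0).all(1)&(uv[:,0]<shape[1])&(uv[:,1]<shape[0]);uv=uv[ok];m[uv[:,1],uv[:,0]]=1
    return cv2.morphologyEx(m,cv2.MORPH_CLOSE,np.ones((5,5),np.uint8))>0
def green(im,lo=(50,90,30),hi=(80,255,255)): return cv2.inRange(cv2.cvtColor(im,cv2.COLOR_BGR2HSV),lo,hi)>0
def fit_eye(views,p0s):  # views: (img,T,info,box), box crop
    D=[]
    k=3
    for im,T,i,b in views:
        c=im[b[1]:b[3],b[0]:b[2]];c=cv2.resize(c,None,fx=k,fy=k,interpolation=cv2.INTER_LINEAR);D.append((green(c),T,i,np.array(b[:2])))
    def cost(p):
        s=0
        for m,T,i,o in D:
            a=sil([p[0],p[1],p[2]/50],T,i,o,k,m.shape);s+=1-(a&m).sum()/max((a|m).sum(),1)
        return s/len(D)
    best=min((minimize(cost,[p[0],p[1],p[2]*50],method="Nelder-Mead",options=dict(initial_simplex=np.array([p[0],p[1],p[2]*50])+np.array([[0,0,0],[10,0,0],[0,10,0],[0,0,12.]]))) for p in p0s),key=lambda o:o.fun)
    return best.x[0],best.x[1],best.x[2]/50,best.fun
E
python3 - <<'E'
from h import *
S=r.camera_info("scene");T=r.camera_info("top")
s=cv2.imread("pics/s.png");t=cv2.imread("pics/t.png")
o=[315,180];o2=[15,135]
M=np.array([[-70,0,190],[85,0,198],[-100,-65,12],[-100,65,12]])
ps=np.array([[190,320],[278.5,75],[33,448],[246,525]])/4+o
# scene corners: decide handedness by residual
tp=np.array([[541,48],[500,375]])/4+o2
tp[:,0]=np.array([541-400,500-400])/4+115
def f(p,M): return np.r_[(proj(place(p,M),S["pose"],S)-ps).ravel(),(proj(place(p,M[:2]),T["pose"],T)-tp).ravel()]
for mm in (M,M[[0,1,3,2]]):
  q=least_squares(f,[550,250,3.1],args=(mm,),x_scale=[100,100,1]);print(q.x.round(3),np.round(q.fun,1))
res=fit_eye([(s,S["pose"],S,(185,130,235,200)),(t,T["pose"],T,(340,235,410,285))],[(350,-220,a) for a in(0,.5,1,1.5,2,2.5)])
print(res)
for res in [res]:
  print(proj(place(res,[[0,0,0],[0,0,126]]),T["pose"],T).round(1),proj(place(res,[[0,0,0],[0,0,126]]),S["pose"],S).round(1))
E
```

```text
[587.492 223.058   3.07 ] [ -0.2  -2.1  -0.2  -2.3  52.4  21.8 -54.9 -18.1   0.6   1.4  -0.7   1.6]
[588.714 223.704   3.078] [ 0.3 -1.4 -0.3 -1.9 -1.3  2.1 -0.3  3.1 -0.1  0.7 -0.6  0.9]
(np.float64(451.93820587074094), np.float64(-227.53431041044365), np.float64(1.700640477989089), np.float64(0.6806365479739535))
[[369.1 259.5]
 [383.7 258.4]] [[211.  178.3]
 [204.5 149.1]]
```

```bash
python3 - <<'E'
from h import *
S=r.camera_info("scene");T=r.camera_info("top")
s=cv2.imread("pics/s.png");t=cv2.imread("pics/t.png")
o=[]
for im,i,b in((s,S,(185,130,235,200)),(t,T,(340,235,410,285))):
  c=cv2.resize(im[b[1]:b[3],b[0]:b[2]],None,fx=3,fy=3)
  m=green(c,(45,60,15),(90,255,255)); print(green(c).sum(),m.sum())
  f=[np.dstack([m*255]*3).astype(np.uint8)]
  for a in (0,.3,-.3,1.7):
    k=sil([452,-227,a],i["pose"],i,np.array(b[:2]),3,m.shape); print(a,(k&m).sum()/(k|m).sum()); f.append(np.dstack([m*255,k*255,m*0]).astype(np.uint8))
  h=np.hstack([c]+f[:3]); o.append(cv2.copyMakeBorder(h,0,0,0,840-h.shape[1],cv2.BORDER_CONSTANT))
cv2.imwrite("pics/e.png",cv2.resize(np.vstack(o),(798,int(798/840*360))))
E
```

```text
4128 4444
0 0.6346651868294487
0.3 0.450201126307321
-0.3 0.680741910023678
1.7 0.3959582120226066
2697 2986
0 0.6114035087719298
0.3 0.44345094248429195
-0.3 0.6870409233997902
1.7 0.2478738209370651
```

View pics/e.png

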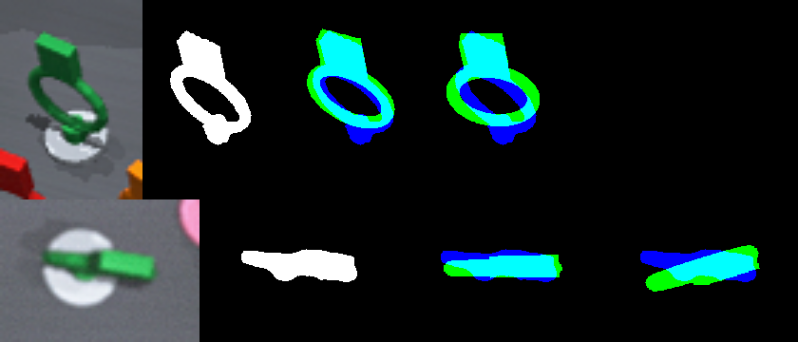

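The green ring's plane lies roughly along world y, with yaw about -0.15, and there is a green stem at its foot. I'll add the stem to the model and refit from good starting points.

```bash
cat >> h.py <<'E'
_a=np.array(np.meshgrid(np.arange(0,6.28,.4),np.arange(10,30,2.))).reshape(2,-1)
EYE=np.r_[EYE,np.c_[9*np.cos(_a[0]),9*np.sin(_a[0]),_a[1]]]
E
sed -i 's/(50,90,30),hi=(80/(45,60,15),hi=(90/' h.py
python3 - <<'E'
from h import *
S=r.camera_info("scene");T=r.camera_info("top")
s=cv2.imread("pics/s.png");t=cv2.imread("pics/t.png")
v=[(s,S["pose"],S,(185,130,235,200)),(t,T["pose"],T,(340,235,410,285))]
for w in(v,v[:1],v[1:]): print(np.round(fit_eye(w,[(452,-227,a) for a in(-.3,-.15,0)]),3))
E
```

```text
[ 4.54313e+02 -2.23825e+02 -1.76000e-01  9.60000e-02]
[ 4.55038e+02 -2.23064e+02 -1.81000e-01  6.90000e-02]
[ 4.53827e+02 -2.24517e+02 -1.53000e-01  9.70000e-02]
```

```bash
cat >> h.py <<'E'
from scipy.spatial.transform import Rotation as Ro
def delta(pos,yaw,roll=np.pi,pitch=0):
    s=r.sense();R=Ro.from_euler("xyz",s["tcp_rot"]);G=Ro.from_euler("xyz",[roll,pitch,yaw])
    return (R.inv().apply(np.array(pos)-s["eef_pos"])/1000).round(4),(R.inv()*G).as_rotvec(degrees=True).round(2)
E
python3 -c "
from h import *
print(delta([454,-224,256],1.40))"
```

```text
(array([ 3.483e-01, -2.576e-01,  3.000e-04]), array([ -0.  ,  -0.  , -59.94]))
```

Request:
{"op": "carry_out", "data": {
  "delta_pos": [
    [0.044, -0.032, 0],
    [0.087, -0.064, 0],
    [0.131, -0.097, 0],
    [0.174, -0.129, 0],
    [0.218, -0.161, 0],
    [0.261, -0.193, 0],
    [0.305, -0.225, 0],
    [0.348, -0.258, 0]
  ],
  "rot": [
    [0, 0, -7.5],
    [0, 0, -15],
    [0, 0, -22.5],
    [0, 0, -30],
    [0, 0, -37.5],
    [0, 0, -45],
    [0, 0, -52.5],
    [0, 0, -60]
  ],
  "claw": 0.085
}}

```text
clock: 1.5
eef_pos: [454.5, -222.2, 256.6]
tcp_rot: [3.141, 0.0, 1.405]
contact_force: [0.9, 0.2, -0.3]
opening: 0.994
grasp_force: 0.0
```

Request:
{"op": "carry_out", "data": {
  "delta_pos": [
    [0, 0, 0],
    [0, 0, 0]
  ],
  "rot": [
    [0, 0, 0],
    [0, 0, 0]
  ]
}}

```text
clock: 1.75
eef_pos: [453.6, -223.7, 256.3]
tcp_rot: [-3.141, 0.0, 1.401]
contact_force: [0.1, -1.4, -0.1]
opening: 0.991
grasp_force: 0.0
```

```bash
python3 - <<'E'
from h import *
s=r.sense();print(s["eef_pos"].round(1),s["tcp_rot"].round(3))
im=r.grab_frame("wrist");cv2.imwrite("pics/w1.png",im)
i=r.camera_info("wrist");H=np.eye(4);H[:3,:3]=Ro.from_euler("xyz",s["tcp_rot"]).as_matrix();H[:3,3]=s["eef_pos"];W=H@i["hand_eye"]
b=(100,60,460,400);print(np.round(fit_eye([(im,W,i,b)],[(454,-224,-.17),(454,-220,-.1)]),3))
print(proj(place((454,-224,-.17),[[0,0,126]]),W,i))
E
```

```text
[ 453.6 -223.7  256.3] [-3.141  0.     1.401]
[ 4.54912e+02 -2.25236e+02 -2.44000e-01  1.89000e-01]
[[277.12322214 206.84509809]]
```

View pics/w1.png

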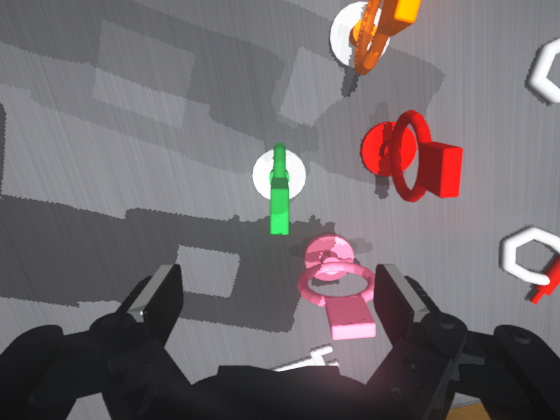

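The green tab is vertical in the wrist image at column 279.5, centred between the fingers, and the yaw matches. The pink and red eyes are clear of the fingers. I'll narrow the fingers and go down.

Request:
{"op": "carry_out", "data": {
  "delta_pos": [
    [0, 0.001, 0.02],
    [0, 0.001, 0.05],
    [0, 0.001, 0.08],
    [0, 0.001, 0.1],
    [0, 0.001, 0.112],
    [0, 0.001, 0.118],
    [0, 0.001, 0.118],
    [0, 0.001, 0.118]
  ],
  "rot": [
    [0, 0, 0],
    [0, 0, 0],
    [0, 0, 0],
    [0, 0, 0],
    [0, 0, 0],
    [0, 0, 0],
    [0, 0, 0],
    [0, 0, 0]
  ],
  "claw": 0.05
}}

```text
clock: 2.8
eef_pos: [455.0, -224.2, 138.9]
tcp_rot: [3.14, 0.0, 1.401]
contact_force: [1.1, 0.2, -0.5]
opening: 0.589
grasp_force: 0.0
```

Request:
{"op": "carry_out", "data": {
  "delta_pos": [
    [0, 0, 0],
    [0, 0, 0],
    [0, 0, 0],
    [0, 0, 0],
    [0, 0, 0],
    [0, 0, 0]
  ],
  "rot": [
    [0, 0, 0],
    [0, 0, 0],
    [0, 0, 0],
    [0, 0, 0],
    [0, 0, 0],
    [0, 0, 0]
  ],
  "claw": 0.0,
  "grip_force": 60
}}

```text
clock: 3.55
eef_pos: [454.7, -223.9, 138.7]
tcp_rot: [3.141, 0.0, 1.401]
contact_force: [-2.2, -0.6, 5.9]
opening: 0.151
grasp_force: 59.2
```

```bash
python3 -c "
from h import *
print(delta([454.7,-223.9,310],1.401));print(delta([718.4,215.5,310],1.507))"
```

```text
(array([-0.000e+00,  1.000e-04, -1.713e-01]), array([0.01, 0.01, 0.  ]))
(array([ 0.4776,  0.1858, -0.1713]), array([ 0.01,  0.01, -6.07]))
```

Request:
{"op": "carry_out", "data": {
  "delta_pos": [
    [0, 0, -0.01],
    [0, 0, -0.04],
    [0, 0, -0.08],
    [0, 0, -0.12],
    [0, 0, -0.155],
    [0, 0, -0.17],
    [0, 0, -0.171]
  ],
  "rot": [
    [0, 0, 0],
    [0, 0, 0],
    [0, 0, 0],
    [0, 0, 0],
    [0, 0, 0],
    [0, 0, 0],
    [0, 0, 0]
  ]
}}

```text
clock: 4.42
eef_pos: [454.6, -223.9, 309.5]
tcp_rot: [3.141, 0.0, 1.401]
contact_force: [0.3, -0.1, -4.6]
opening: 0.151
grasp_force: 59.2
```

Request:
{"op": "carry_out", "data": {
  "delta_pos": [
    [0.025, 0.01, 0],
    [0.07, 0.027, 0],
    [0.12, 0.047, 0],
    [0.17, 0.066, 0],
    [0.22, 0.086, 0],
    [0.27, 0.105, 0],
    [0.32, 0.124, 0],
    [0.37, 0.144, 0]
  ],
  "rot": [
    [0, 0, 0],
    [0, 0, -1],
    [0, 0, -2],
    [0, 0, -3],
    [0, 0, -4],
    [0, 0, -5],
    [0, 0, -6],
    [0, 0, -6]
  ]
}}

```text
clock: 5.42
eef_pos: [658.9, 118.0, 306.5]
tcp_rot: [-3.138, 0.001, 1.506]
contact_force: [0.7, -0.7, -3.7]
opening: 0.153
grasp_force: 59.2
```

```bash
python3 -c "
from h import *
print(r.sense()['eef_pos'],delta([718.4,215.5,310],1.507))"
```

```text
[658.88027605 117.96241781 306.50302953] (array([ 0.1012,  0.0531, -0.0038]), array([-0.2 ,  0.06, -0.05]))
```

Request:
{"op": "carry_out", "data": {
  "delta_pos": [
    [0.04, 0.02, -0.001],
    [0.075, 0.04, -0.001],
    [0.095, 0.05, -0.001],
    [0.102, 0.053, -0.001],
    [0.102, 0.053, -0.001],
    [0.102, 0.053, -0.001]
  ],
  "rot": [
    [0, 0, 0],
    [0, 0, 0],
    [0, 0, 0],
    [0, 0, 0],
    [0, 0, 0],
    [0, 0, 0]
  ]
}}

```text
clock: 6.18
eef_pos: [718.1, 213.7, 309.8]
tcp_rot: [-3.141, 0.001, 1.505]
contact_force: [-1.0, 0.6, -4.4]
opening: 0.156
grasp_force: 59.3
```

```bash
python3 - <<'E'
from h import *
s=r.sense();print(s["eef_pos"].round(1),s["tcp_rot"].round(3))
im=r.grab_frame("wrist");b=r.grab_frame("scene")
i=r.camera_info("wrist");H=np.eye(4);H[:3,:3]=Ro.from_euler("xyz",s["tcp_rot"]).as_matrix();H[:3,3]=s["eef_pos"];W=H@i["hand_eye"];np.save("W.npy",W)
cv2.imwrite("pics/w2raw.png",im)
M=place((588.7,223.7,3.078),[[-70,0,190],[85,0,198],[-100,-65,12],[-100,65,12],[100,-65,12],[100,65,12]])
print(proj(M,W,i).round())
S=r.camera_info("scene")
for p in proj(M,W,i): cv2.circle(im,(int(p[0]),int(p[1])),3,(0,0,255),1)
for p in proj(M,S["pose"],S): cv2.circle(b,(int(p[0]),int(p[1])),2,(0,0,255),1)
c=cv2.resize(b[150:330,260:440],(420,420))
o=np.hstack([im,c]);cv2.imwrite("pics/w2.png",cv2.resize(o,(800,343)))
E
```

```text
[718.1 213.7 309.8] [-3.141e+00  1.000e-03  1.505e+00]
[[197. 208.]
 [-17. 212.]
 [252. 114.]
 [255. 216.]
 [ 88. 114.]
 [105. 216.]]
```

View pics/w2.png

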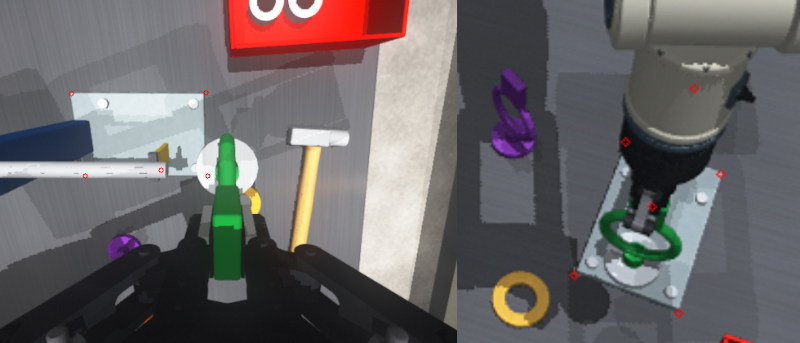

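The predicted base corners and the peg line (rows 208-209) agree with the wrist image, and the eye is aligned. The tip is within about 4 mm along the axis, which is not critical. I'll shift 2 mm sideways and lower to insertion height.

Request:
{"op": "carry_out", "data": {
  "delta_pos": [
    [0.001, 0, 0.015],
    [0.002, 0, 0.04],
    [0.002, 0, 0.058],
    [0.002, 0, 0.065],
    [0.002, 0, 0.065],
    [0.002, 0, 0.065]
  ],
  "rot": [
    [0, 0, 0],
    [0, 0, 0],
    [0, 0, 0],
    [0, 0, 0],
    [0, 0, 0],
    [0, 0, 0]
  ]
}}

```text
clock: 7.02
eef_pos: [719.2, 217.0, 246.3]
tcp_rot: [3.14, -0.001, 1.506]
contact_force: [0.5, -0.2, -4.2]
opening: 0.156
grasp_force: 59.2
```

Request:
{"op": "carry_out", "data": {
  "delta_pos": [
    [0, -0.01, 0],
    [0, -0.025, 0],
    [0, -0.04, 0],
    [0, -0.053, 0],
    [0, -0.062, 0],
    [0, -0.066, 0],
    [0, -0.068, 0],
    [0, -0.068, 0]
  ],
  "rot": [
    [0, 0, 0],
    [0, 0, 0],
    [0, 0, 0],
    [0, 0, 0],
    [0, 0, 0],
    [0, 0, 0],
    [0, 0, 0],
    [0, 0, 0]
  ]
}}

```text
clock: 8.02
eef_pos: [651.0, 221.2, 245.3]
tcp_rot: [3.141, -0.0, 1.506]
contact_force: [-0.0, 0.0, -4.0]
opening: 0.157
grasp_force: 59.3
```

```bash
python3 - <<'E'
from h import *
im=r.grab_frame("wrist");b=r.grab_frame("scene");t=r.grab_frame("top")
c=cv2.resize(b[170:310,290:430],(420,420));t=cv2.resize(t[110:260,90:240],(420,420))
cv2.imwrite("pics/w3.png",cv2.resize(np.hstack([im[:,60:480],c,t]),(798,266)))
s=r.sense();print(s["eef_pos"].round(1),s["tcp_rot"].round(3),s["contact_force"].round(1))
E
```

```text
[651.1 221.2 245.2] [3.142 0.    1.506] [ 0.6 -0.2 -4.2]
```

View pics/w3.png

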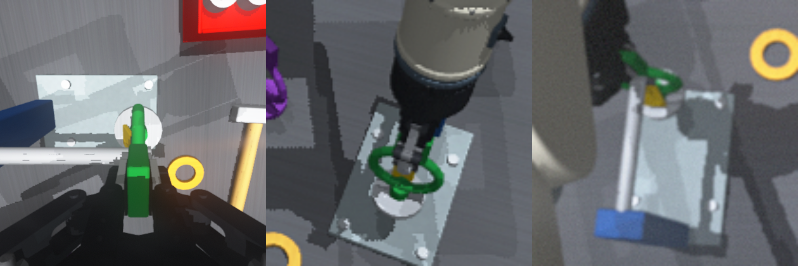

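The ring is around the peg tip with the yellow flap visible inside it, and there is no contact force. I'll push it on past the flap.

Request:
{"op": "carry_out", "data": {
  "delta_pos": [
    [0, -0.006, 0],
    [0, -0.013, 0],
    [0, -0.02, 0],
    [0, -0.027, 0],
    [0, -0.034, 0],
    [0, -0.041, 0],
    [0, -0.045, 0],
    [0, -0.045, 0]
  ],
  "rot": [
    [0, 0, 0],
    [0, 0, 0],
    [0, 0, 0],
    [0, 0, 0],
    [0, 0, 0],
    [0, 0, 0],
    [0, 0, 0],
    [0, 0, 0]
  ]
}}

```text
clock: 9.18
eef_pos: [605.6, 224.2, 245.3]
tcp_rot: [-3.141, 0.0, 1.506]
contact_force: [0.7, 0.1, -4.2]
opening: 0.154
grasp_force: 59.2
```

Request:
{"op": "carry_out", "data": {
  "delta_pos": [
    [0, -0.006, 0],
    [0, -0.013, 0],
    [0, -0.02, 0],
    [0, -0.027, 0],
    [0, -0.034, 0],
    [0, -0.039, 0],
    [0, -0.042, 0],
    [0, -0.042, 0]
  ],
  "rot": [
    [0, 0, 0],
    [0, 0, 0],
    [0, 0, 0],
    [0, 0, 0],
    [0, 0, 0],
    [0, 0, 0],
    [0, 0, 0],
    [0, 0, 0]
  ]
}}

```text
clock: 10.18
eef_pos: [563.9, 226.9, 245.4]
tcp_rot: [3.141, -0.0, 1.506]
contact_force: [-0.2, -0.0, -4.7]
opening: 0.155
grasp_force: 59.3
```

```bash
python3 - <<'E'
from h import *
im=r.grab_frame("wrist");b=r.grab_frame("scene");t=r.grab_frame("top")
c=cv2.resize(b[170:310,290:430],(420,420));t=cv2.resize(t[110:260,90:240],(420,420))
cv2.imwrite("pics/w4.png",cv2.resize(np.hstack([im[:,60:480],c,t]),(798,266)))
E
```

```text
(no output)
```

View pics/w4.png

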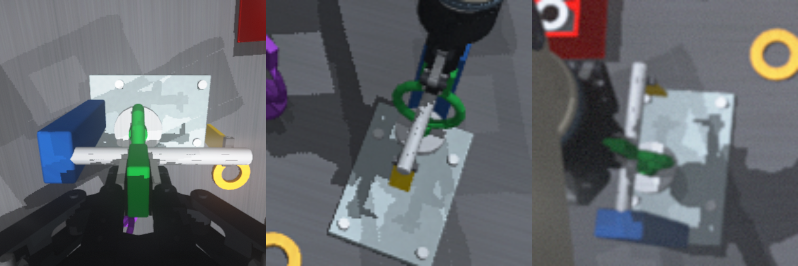

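The ring is past the flap, which hangs shut at the tip again in all three views. I'll lower slowly until the peg takes the weight.

Request:
{"op": "carry_out", "data": {
  "delta_pos": [
    [0, 0, 0.002],
    [0, 0, 0.004],
    [0, 0, 0.005],
    [0, 0, 0.005]
  ],
  "rot": [
    [0, 0, 0],
    [0, 0, 0],
    [0, 0, 0],
    [0, 0, 0]
  ]
}}

```text
clock: 10.82
eef_pos: [564.0, 226.9, 240.1]
tcp_rot: [-3.141, 0.0, 1.506]
contact_force: [-0.2, 0.5, -4.4]
opening: 0.16
grasp_force: 59.3
```

Request:
{"op": "carry_out", "data": {
  "delta_pos": [
    [0, 0, 0.0005],
    [0, 0, 0.001],
    [0, 0, 0.001]
  ],
  "rot": [
    [0, 0, 0],
    [0, 0, 0],
    [0, 0, 0]
  ]
}}

```text
clock: 11.2
eef_pos: [564.1, 227.0, 239.6]
tcp_rot: [3.141, -0.0, 1.506]
contact_force: [-0.0, -0.1, -1.7]
opening: 0.151
grasp_force: 59.7
```

Request:
{"op": "carry_out", "data": {
  "delta_pos": [
    [0, 0, 0.0005],
    [0, 0, 0.0005]
  ],
  "rot": [
    [0, 0, 0],
    [0, 0, 0]
  ]
}}

```text
clock: 11.45
eef_pos: [564.2, 227.0, 239.4]
tcp_rot: [3.141, -0.0, 1.506]
contact_force: [-3.4, -1.0, 3.2]
opening: 0.157
grasp_force: 60.5
```

Request:
{"op": "carry_out", "data": {
  "delta_pos": [
    [0, 0, 0],
    [0, 0, 0],
    [0, 0, 0],
    [0, 0, 0],
    [0, 0, 0],
    [0, 0, 0]
  ],
  "rot": [
    [0, 0, 0],
    [0, 0, 0],
    [0, 0, 0],
    [0, 0, 0],
    [0, 0, 0],
    [0, 0, 0]
  ],
  "claw": 0.05
}}

```text
clock: 12.2
eef_pos: [564.0, 226.9, 238.8]
tcp_rot: [3.142, 0.0, 1.506]
contact_force: [0.1, 0.0, -0.5]
opening: 0.584
grasp_force: 0.0
```

Request:
{"op": "carry_out", "data": {
  "delta_pos": [
    [0, 0, -0.01],
    [0, 0, -0.03],
    [0, 0, -0.06],
    [0, 0, -0.1],
    [0, 0, -0.14],
    [0, 0, -0.16],
    [0, 0, -0.16],
    [0, 0, -0.16]
  ],
  "rot": [
    [0, 0, 0],
    [0, 0, 0],
    [0, 0, 0],
    [0, 0, 0],
    [0, 0, 0],
    [0, 0, 0],
    [0, 0, 0],
    [0, 0, 0]
  ]
}}

```text
clock: 13.2
eef_pos: [563.6, 226.7, 397.9]
tcp_rot: [-3.14, 0.001, 1.506]
contact_force: [-0.7, 0.1, 0.6]
opening: 0.583
grasp_force: 0.0
```

```bash
python3 - <<'E'
from h import *
im=r.grab_frame("wrist");b=r.grab_frame("scene");t=r.grab_frame("top")
c=cv2.resize(b[130:310,250:430],(420,420));t=cv2.resize(t[110:260,90:240],(420,420))
cv2.imwrite("pics/w5.png",cv2.resize(np.hstack([im[:,60:480],c,t]),(798,266)))
E
```

```text
(no output)
```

View pics/w5.png

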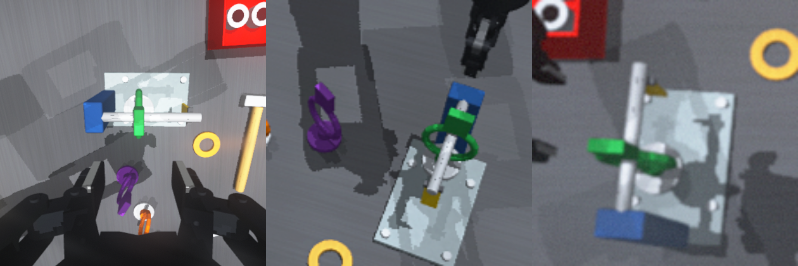

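The green eye hangs on the peg behind the shut flap, the gripper is clear, and the orange eye is still standing. I'll let it settle, then hand in.

Request:
{"op": "carry_out", "data": {
  "delta_pos": [
    [0, 0, 0],
    [0, 0, 0],
    [0, 0, 0],
    [0, 0, 0],
    [0, 0, 0],
    [0, 0, 0],
    [0, 0, 0],
    [0, 0, 0]
  ],
  "rot": [
    [0, 0, 0],
    [0, 0, 0],
    [0, 0, 0],
    [0, 0, 0],
    [0, 0, 0],
    [0, 0, 0],
    [0, 0, 0],
    [0, 0, 0]
  ]
}}

```text
clock: 14.35
eef_pos: [564.0, 226.9, 398.8]
tcp_rot: [-3.142, -0.0, 1.506]
contact_force: [-0.6, 0.1, 0.1]
opening: 0.588
grasp_force: 0.0
```

```bash
python3 -c "
from rig import r
print(r.sign_off())"
```

```text
the job is handed in; nothing more can be done
None
```

The green eye hangs freely on the peg behind the shut flap, the orange eye still stands where it was, and the job was handed in at about 14.4 s; the sign-off gave no verdict.

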